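# Slide a blank carrier under the drag spring of a marking fixture

## Robot

A 6-joint arm with a two-finger parallel gripper is mounted at the origin on a cart in front of the work surface, level with it; the furniture and walls round the work are solid. World frame = base frame: x ahead of the robot, y to its left, z up, the work surface at z = 0. Lengths are in m, angles in rad, forces in N, time in s.
With the tool pointing down it reaches from about 0.325 to 0.775 m from the base axis. Payload 9.3 kg.
Tool frame: the origin (TCP) lies between the finger pads; the fingertips stand 8 mm ahead of it and the grasp point (between the pads) lies 11 mm behind it; z points along the fingers, y is the line along which they close (so a half turn about z gives the same grasp; the last joint's range is limited). The gripper opens to 85 mm and grips with 20 to 120 N. Pads are 22 mm wide; open, the fingers measure 114 mm over their backs; the gripper's body (76 mm by 85 mm) begins 54 mm behind the grasp point. The pads swing forward as they close: fully open they stand 13 mm farther back than shut.
Start: joints at [1.167, 0.259, 0.021, 1.334, 0, 1.418], TCP at [0.136, 0.533, 0.239] pointing down, gripper open.
Joint ranges: [-3.04, 3.04], [-0.91, 1.82], [-1.04, 1.36], [-1.92, 1.95], [-1.52, 1.45], [-3.14, 3.14]. Speed limits (rad/s): [2.22, 2.22, 2.79, 3.14, 3.14, 3.14].

## Interface

Orientations are given as a unit quaternion [x, y, z, w].
In Python, from bench import r, capture gives the robot as it stands.
- The arm moves only by the tool servo_tool, never from a script. Its argument "moves" is a list of rows, each a list of 3 entries, a list of its own where there are three numbers: the finger opening in m, from 0 to 0.0854, then the shift along the tool's x, y, z in normalised numbers (1 is 0.8 m), then the turn about the tool's z in normalised numbers (1 is 360 degrees). In form: [[fingers, [x, y, z], twist], ...]. A call has exactly 8 rows; each row is the pose to reach, as a shift and turn from the pose commanded when the call began, along the tool's axes at that moment; what a row does not reach only later rows make up. A row lasts 1/12 s, in which the tool goes at most 41.7 mm and 7.16 degrees, less where a joint would pass 70% of its speed; a pose out of reach is approached as far as the arm can. A shift or turn number past 1, either way, is cut back to 1. A call with a gripper value outside its range is refused whole. The fingers move at their own pace and stop on an object; the grip force is fixed at half the most. Time passes only in rows, so rows that repeat a pose let the fingers close, or fill a call up. It gives the time, the measured TCP pose, the force, the opening and the grip force at its end, in the units of the state.
- r.read_state(): the state, without advancing time (a new reading comes with each control period).
- capture(name): name is "side" or "top"; returns a dict with "color" (384x512x3 uint8, red, green, blue), "fx", "fy", "cx", "cy" (pixels), "k1" (the pictures are not rectified: a ray, as slopes to the right and down, at radius r is drawn at 1 + k1 r^2 times it, then the intrinsics apply), "eye" and "orientation" of the camera in the world. Camera axes: x right, y up, looking along -z (the intrinsics and any distortion apply to the point x, -y, -z); pixel columns grow to the right and rows downward; lengths in m; the calibration is good to about 2 mm. A picture is of the moment at which its call begins. There is no depth.
- r.job_done(): hands the job in; it is judged then, once.
The state is a dict: "time": time; "joints": joint angles; "dq": joint speeds; "tau": joint torques, N m; "position": TCP position; "orientation": TCP orientation; "wrist_force": force on the tool from outside, world axes, zero at the start; "wrist_torque": the same for the moment, N m; "gripper_width": finger opening in m; "gripper_force": force on a finger pad.
Only numpy, scipy, OpenCV 4.12 (cv2) and the standard library are available. Lean on these libraries where they do the work, as an engineer would, in place of code of your own. Each camera call takes 0.05 s, during which the arm holds its last target. There are 200 camera calls.

## Task

Load the marking fixture: with the fingertips on the ribbed tread of the orange carrier, press it down hard against its sprung bed and, keeping it pressed, slide it under the blue bridge and the steel drag spring until its nose is fully home against the end stop; then let go and move clear. Only press and push the carrier, never pick it up, and leave the brass weight, the emery block and the marker where they are.

Things in the scene. Friction and masses are not known exactly. Their poses are not given: they have to be found in the camera images.
- marking_fixture: Bolted-down fixture 250 x 105 mm; origin on the bench near its middle. Its +x is the direction in which the carrier slides (away from the robot, within about 0.45 rad), +z up. Two aluminium rails (inner faces 63 mm apart, outer 81 mm, tops 30 mm above the bench) guide the carrier over a brass sprung bed. A blue end stop, 42 mm high, has its face at x = 105 mm.
- stop_face (a point): Centre of the end stop's face, 22 mm above the bench (the level of the unpressed bed's top); same axes as the fixture. The carrier is home when its nose touches this face.
- bridge (a point): Centre of the underside of the blue bridge bar across the rails, 45 mm above the bench, 54 mm ahead of the fixture's origin; axes as the fixture's. The bar is 12 mm long in x, its top at 55 mm (screw heads 58 mm).
- sprung_bed (a joint): How far the brass bed is pressed down, m, staying level: 0 = up (top 22 mm above the bench), 0.010 = bottomed (12 mm). Springs push it up with 6 N at 0 and 11 N at the bottom. At 0 the carrier (top 50 mm above the bench) is 5 mm too high for the bridge; it passes from about 0.005, best at 0.007 to 0.009.
- drag_leaf (a joint): Lift angle of the steel drag leaf, rad: 0 = hanging free; grows as the carrier lifts it. Hinged at the bridge's far side, it slopes down towards the stop to its lowest line, 28 mm past the bridge and 38 mm above the bench; takes 3 to 9 N to lift and adds a few N to the push.
- blank_carrier: Loose orange plastic carrier 120 (x) x 60 (y) x 28 mm, 0.25 kg; origin in the middle of its underside, axes as the fixture's. Front 75 mm is 28 mm thick, copper on top; rear 45 mm is a ribbed tread only 18 mm thick: a 10 mm step at x = -15 mm faces the robot. Starts on the bed, nose short of the bridge; home is 63 to 95 mm on. Slides easily (friction about 0.25); the bed lifts it when let go.
- tread (a point): Centre of the tread's top face, 37.5 mm behind the carrier's origin, 18 mm above its underside; the step is 22.5 mm ahead of it. Press here and push against the step. 40 mm above the bench unpressed, 30 mm with the bed bottomed. With the carrier home the step is 18 mm short of the bridge.
- nose (a point): Bottom centre of the carrier's front face, 60 mm ahead of its origin.
- brass_weight: Brass weight 44 mm wide, 55 mm high with a knob, loose to the left of the fixture; origin under its centre. Not to be moved.
- emery_block: Brown emery block 46 x 90 x 27 mm, loose to the right of the fixture; origin under its centre. Not to be moved.
- marker: Red and white marker 17 x 135 x 16 mm, lying loose to the right of the fixture; origin under its centre. Not to be moved.
Things that resemble listed ones, but are neither listed nor needed, are in the scene too. Of the things shaped like the blank_carrier, the orange one is meant.

How it is judged:
By the outcome, as a careful person would: the job done as asked, in the order asked, and still so for the second after the job is handed in, with the robot touching nothing.
It also fails if it takes over 42 s, if anything falls off the work surface, if the arm or the gripper's body presses on something with over 40 N, if the wrist force passes 120 N, or if a joint passes its speed limit or range.

## Working session

There is one attempt and no reset: what is moved stays moved. The work goes in short steps, Python scripts to look and compute and a tool call to move; the robot and the scene stay as the last step left them, time stands still between calls to the robot, and variables do not carry over. Pictures are saved under pics/ and viewed, at most 10 in all, crops included, and the job is handed in when it is done.

Besides the shell and the picture viewer there is one more tool, called after "Emit:" by a JSON object that holds its "api" and its "payload". servo_tool: Moves the arm, as the interface text tells. Its arguments: {"type":"object","properties":{"moves":{"type":"array"}},"required":["moves"]}

```bash
mkdir -p pics; cat > h.py <<'E'
import numpy as np, cv2
from scipy.spatial.transform import Rotation as R
def ray(c,u,v):
    xd=(u-c["cx"])/c["fx"]; yd=(v-c["cy"])/c["fy"]
    x,y=xd,yd
    for _ in range(20):
        s=1+c["k1"]*(x*x+y*y); x,y=xd/s,yd/s
    d=R.from_quat(c["orientation"]).apply([x,-y,-1.0])
    return np.array(c["eye"]),d
def onz(c,u,v,z):
    e,d=ray(c,u,v); return e+d*(z-e[2])/d[2]
E
python3 - <<'E'
from bench import r,capture
import cv2,pickle,numpy as np
ims=[]
for n in("top","side"):
    c=capture(n); pickle.dump(c,open(n+"0.pkl","wb"))
    cv2.imwrite(f"pics/{n}0.png",cv2.resize(c["color"][:,:,::-1],(800,600),interpolation=cv2.INTER_CUBIC))
    print(n,c["eye"],c["orientation"],c["fx"],c["k1"])
print(r.read_state())
E
```

```text
top [ 0.33939178 -0.00986129  1.20296601] [ 0.07952435 -0.08114023 -0.69989347  0.70515337] 424.85383116625303 -0.05926023935782703
side [ 0.7963674  -0.86998581  0.96197615] [0.37975818 0.05373766 0.10651828 0.91736026] 479.2807507093732 0.044253362605609706
{'time': 0.1, 'joints': array([1.16737025e+00, 2.59133096e-01, 2.08736875e-02, 1.33369976e+00,
       5.81659483e-06, 1.41822726e+00]), 'dq': array([ 0.00118977, -0.00086805,  0.00105298,  0.00281693, -0.00148843,
        0.00110698]), 'tau': array([ 5.35774394e-03, -5.56693697e+01,  3.45069909e+01,  1.15904398e-02,
       -1.38876130e-04, -2.91041158e-05]), 'position': array([0.13642564, 0.53257854, 0.23874232]), 'orientation': array([ 1.25099866e-01,  9.92143984e-01, -5.58297906e-04, -1.62355693e-04]), 'wrist_force': array([-0.6098532 ,  0.45683428,  0.50723598]), 'wrist_torque': array([-0.03445584, -0.03375294, -0.01583367]), 'gripper_force': 0.0, 'gripper_width': 0.08533706235711097}
```

View pics/top0.png

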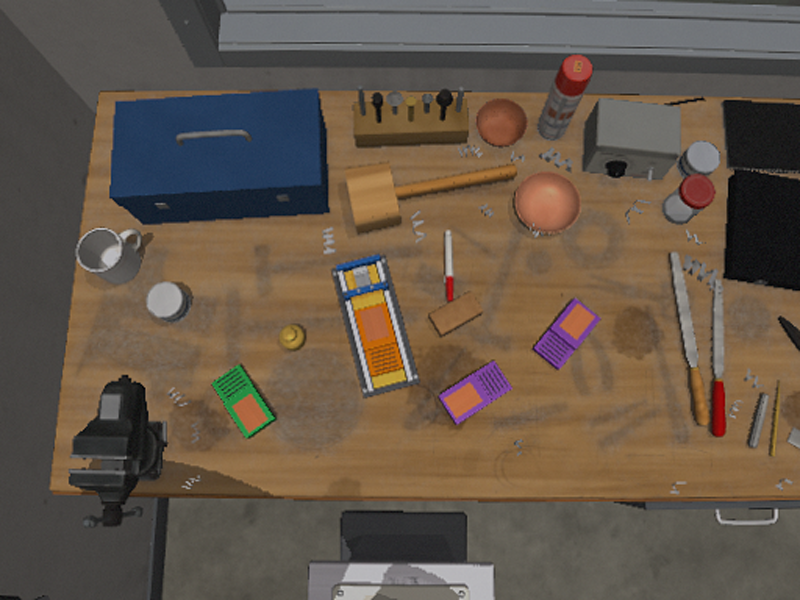

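View pics/side0.png

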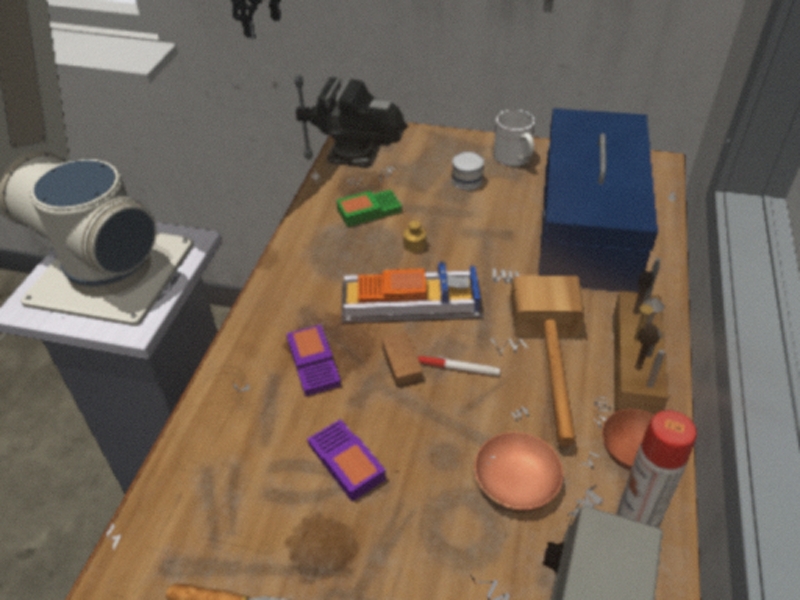

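Top view (800x600 scale): fixture from about (390,390) at the near end to (360,262) at the stop, with the orange carrier tread near (383,358). The brass weight is at (292,337), the emery block at (455,313) and the marker at (449,265). The side view agrees. The arm is not drawn over the scene.

```bash
python3 - <<'E'
import pickle,cv2,numpy as np
from h import *
from scipy.ndimage import label
a=pickle.load(open("top0.pkl","rb"));b=pickle.load(open("side0.pkl","rb"))
A=a["color"][155:260,200:280];B=b["color"][160:215,210:320]
def hsv(c): return cv2.cvtColor(c["color"],cv2.COLOR_RGB2HSV).astype(int)
ca=cv2.resize(A[:,:,::-1],None,fx=5.5,fy=5.5,interpolation=cv2.INTER_CUBIC)
cv2.imwrite("pics/ca.png",ca)
cb=cv2.resize(B[:,:,::-1],None,fx=7,fy=7,interpolation=cv2.INTER_CUBIC)
cv2.imwrite("pics/cb.png",cb)
H=hsv(a)
win=np.zeros(H.shape[:2],bool);win[155:260,200:280]=1
def rect(m,z,name):
    m=m.astype(np.uint8)
    cs,_=cv2.findContours(m,cv2.RETR_EXTERNAL,cv2.CHAIN_APPROX_NONE)
    for c in cs:
        if cv2.contourArea(c)<25: continue
        P=np.array([onz(a,u,v,z)[:2] for u,v in c[:,0]],np.float32)
        q=cv2.minAreaRect(P*1000)
        print(name,z,c[:,0].min(0),c[:,0].max(0),np.round(q[0],1),np.round(q[1],1),round(q[2],1))
h,s,v=H[...,0],H[...,1],H[...,2]
rect(win&(h>=5)&(h<=17)&(s>170)&(v>110),0.045,"orange")
rect(win&(h>=105)&(h<=125)&(s>120),0.045,"blue")
rect(win&(s<60)&(v>130),0.03,"rail")
print(onz(a,115/800*512,440*.64,.1))
for n,u,v,z in (("weight",292,337,.03),("emery",455,313,.027),("marker",449,265,.016)): print(n,onz(a,u*.64,v*.64,z))
E
```

```text
orange 0.045 [227 194] [257 240] [533.6  42.5] [122.1  59.2] 15.7
blue 0.045 [220 181] [248 191] [622.5  66.6] [14.7 81.6] 15.5
blue 0.045 [215 163] [242 173] [672.5  82.3] [14.3 80.3] 15.1
rail 0.03 [221 192] [238 250] [525.3  78.3] [168.    8.3] 15.7
rail 0.03 [246 186] [263 243] [544.6   8.7] [168.    8.1] 15.7
rail 0.03 [216 173] [221 186] [643.  111.1] [39.4  8.3] 16.5
rail 0.03 [226 170] [236 182] [653.2  75.9] [33.8 25.6] 15.0
[0.35160416 0.47061924 0.1       ]
weight [0.53818642 0.1974668  0.03      ]
emery [ 0.58506126 -0.09516459  0.027     ]
marker [ 0.67835615 -0.08559464  0.016     ]
```

View pics/ca.png

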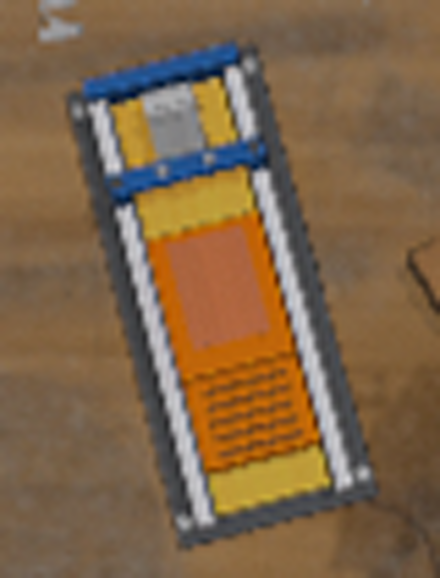

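View pics/cb.png

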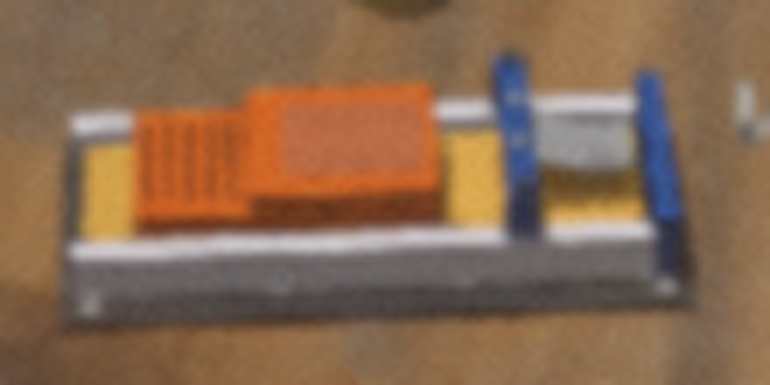

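The crops show the fixture yawed about 15.7°. The carrier nose is about 23 mm short of the bridge and needs about 80 mm of travel to home. Pressing point for the TCP is about (0.5015, 0.034). The first move raises the arm and heads there with the fingers closing.

Units first: shifts go in shares of 0.8 m and turns go in shares of 360 degrees. So -0.2 m / 0.8 = -0.25, -0.05 m / 0.8 = -0.0625.

Emit:
{"api": "servo_tool", "payload": {"moves": [[0.0, [0, 0, -0.0375], 0], [0.0, [-0.025, -0.02, -0.075], 0], [0.0, [-0.0625, -0.0513, -0.075], 0], [0.0, [-0.1, -0.0825, -0.075], 0], [0.0, [-0.1375, -0.1125, -0.075], 0], [0.0, [-0.175, -0.1438, -0.075], 0], [0.0, [-0.2125, -0.175, -0.075], 0], [0.0, [-0.25, -0.205, -0.075], 0]]}}

```text
time: 0.77
position: [0.2899, 0.3225, 0.2992]
orientation: [0.125, 0.992, -0.0, -0.0]
wrist_force: [0.9, 0.3, 0.6]
gripper_width: 0.0001
gripper_force: 0.0
```

In the tool's units: -0.24 m / 0.8 = -0.3, -0.125 m / 0.8 = -0.1563, -0.48 rad / 6.2832 = -0.0764.

Emit:
{"api": "servo_tool", "payload": {"moves": [[0.0, [-0.0375, -0.0313, 0], -0.0095], [0.0, [-0.075, -0.0625, 0], -0.0191], [0.0, [-0.1125, -0.0938, 0], -0.0286], [0.0, [-0.15, -0.125, 0], -0.0382], [0.0, [-0.1875, -0.1563, 0], -0.0477], [0.0, [-0.225, -0.1875, 0], -0.0573], [0.0, [-0.2625, -0.2188, 0], -0.0668], [0.0, [-0.3, -0.25, 0], -0.0764]]}}

```text
time: 1.43
position: [0.473, 0.0691, 0.2992]
orientation: [-0.116, 0.993, 0.0, -0.0]
wrist_force: [0.7, 1.5, 1.2]
gripper_width: 0.0003
gripper_force: 0.0
```

```bash
cat >> h.py <<'E'
def rel(s,p,yaw):
    "shift to world point p in tool axes; twist to bring tool y to angle yaw (mod pi)"
    M=R.from_quat(s["orientation"])
    y=M.as_matrix()[:,1]; d=yaw-np.arctan2(y[1],y[0]); d=(d+np.pi/2)%np.pi-np.pi/2
    return np.round(M.inv().apply(np.array(p)-s["position"]),4), round(-d,4)
E
python3 - <<'E'
from bench import r
from h import *
s=r.read_state(); print(s["time"],s["position"],s["joints"].round(3),s["wrist_force"],s["gripper_width"])
print(rel(s,[.5015,.034,.08],0.273+np.pi/2))
E
```

```text
1.4333 [0.473011   0.06905675 0.29916377] [-3.100e-02  1.230e-01 -1.000e-03  1.447e+00  0.000e+00 -2.630e-01] [0.70210869 1.49070836 1.19498169] 0.00028150742659342905
(array([-0.0197, -0.0407,  0.2192]), np.float64(-0.0411))
```

In the tool's units: 0.22 m / 0.8 = 0.275, -0.0407 m / 0.8 = -0.0509, -0.041 rad / 6.2832 = -0.0065.

Emit:
{"api": "servo_tool", "payload": {"moves": [[0.0, [-0.0125, -0.025, 0.025], -0.0065], [0.0, [-0.0246, -0.0509, 0.0625], -0.0065], [0.0, [-0.0246, -0.0509, 0.1125], -0.0065], [0.0, [-0.0246, -0.0509, 0.1625], -0.0065], [0.0, [-0.0246, -0.0509, 0.2], -0.0065], [0.0, [-0.0246, -0.0509, 0.2375], -0.0065], [0.0, [-0.0246, -0.0509, 0.2688], -0.0065], [0.0, [-0.0246, -0.0509, 0.275], -0.0065]]}}

```text
time: 2.1
position: [0.4984, 0.036, 0.0754]
orientation: [-0.135, 0.991, 0.001, -0.003]
wrist_force: [-0.3, 0.5, -0.6]
gripper_width: 0.0
gripper_force: 0.0
```

```bash
python3 - <<'E'
from bench import r,capture
from h import *
ims=[]
for n,(y,x) in (("top",(140,180)),("side",(90,170))):
    c=capture(n)["color"][y:y+140,x:x+190,::-1]; ims.append(cv2.resize(c,None,fx=4,fy=4,interpolation=cv2.INTER_CUBIC))
cv2.imwrite("pics/d.png",cv2.resize(np.vstack(ims),None,fx=.53,fy=.53,interpolation=cv2.INTER_AREA))
s=r.read_state(); print(s["position"],s["wrist_force"],rel(s,[.5015,.034,.048],0.273+np.pi/2))
E
```

```text
[0.50013944 0.0358505  0.07856133] [ 0.04387468 -0.71266543  0.29354718] (array([-0.0009, -0.0022,  0.0306]), np.float64(-0.0029))
```

View pics/d.png

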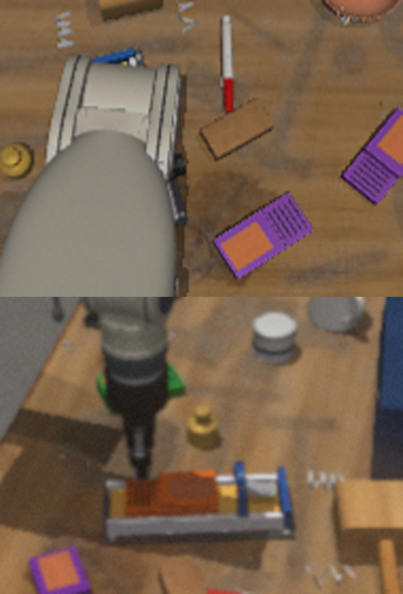

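The side view shows the closed fingertips above the ribbed tread, at about (140,475) in the crop. Now pressing down gently.

In the tool's units: 0.036 m / 0.8 = 0.045, 0.031 m / 0.8 = 0.0388.

Emit:
{"api": "servo_tool", "payload": {"moves": [[0.0, [0, 0, 0.0188], 0], [0.0, [0, 0, 0.03], 0], [0.0, [0, 0, 0.035], 0], [0.0, [0, 0, 0.0388], 0], [0.0, [0, 0, 0.0413], 0], [0.0, [0, 0, 0.0438], 0], [0.0, [0, 0, 0.045], 0], [0.0, [0, 0, 0.045], 0]]}}

```text
time: 2.87
position: [0.5012, 0.0358, 0.0437]
orientation: [-0.135, 0.991, -0.0, 0.0]
wrist_force: [-1.1, -0.5, 4.1]
gripper_width: -0.0003
gripper_force: 2.3
```

In the tool's units: 0.002 m / 0.8 = 0.0025, 0.001 m / 0.8 = 0.0013.

Emit:
{"api": "servo_tool", "payload": {"moves": [[0.0, [0, 0, 0], 0], [0.0, [0, 0, 0], 0], [0.0, [0, 0, 0.0013], 0], [0.0, [0, 0, 0.0013], 0], [0.0, [0, 0, 0.0025], 0], [0.0, [0, 0, 0.0025], 0], [0.0, [0, 0, 0.0025], 0], [0.0, [0, 0, 0.0025], 0]]}}

```text
time: 3.53
position: [0.5011, 0.0358, 0.0416]
orientation: [-0.135, 0.991, -0.0, 0.0]
wrist_force: [-0.2, -0.2, 6.1]
gripper_width: 0.0003
gripper_force: 2.8
```

```bash
python3 - <<'E'
from bench import r
from h import *
s=r.read_state(); print(s["position"],s["wrist_force"],rel(s,[.5015,.034,.04],0.273+np.pi/2))
E
```

```text
[0.50113913 0.03580784 0.04156253] [-0.19059171 -0.24075434  6.14414851] (array([ 0.0001, -0.0018,  0.0016]), np.float64(-0.0028))
```

In the tool's units: -0.012 m / 0.8 = -0.015, -0.01 m / 0.8 = -0.0125.

Emit:
{"api": "servo_tool", "payload": {"moves": [[0.0, [0, 0, 0.0013], 0], [0.0, [0, 0, 0.002], 0], [0.0, [-0.0025, 0, 0.002], 0], [0.0, [-0.005, 0, 0.002], 0], [0.0, [-0.0075, 0, 0.002], 0], [0.0, [-0.01, 0, 0.002], 0], [0.0, [-0.0125, 0, 0.002], 0], [0.0, [-0.015, 0, 0.002], 0]]}}

```text
time: 4.2
position: [0.5121, 0.0389, 0.0398]
orientation: [-0.135, 0.991, -0.0, -0.0]
wrist_force: [-2.0, -1.2, 5.9]
gripper_width: 0.0002
gripper_force: 3.3
```

In the tool's units: -0.012 m / 0.8 = -0.015, -0.01 m / 0.8 = -0.0125.

Emit:
{"api": "servo_tool", "payload": {"moves": [[0.0, [-0.0025, 0, 0], 0], [0.0, [-0.005, 0, 0], 0], [0.0, [-0.0075, 0, 0], 0], [0.0, [-0.01, 0, 0], 0], [0.0, [-0.0125, 0, 0], 0], [0.0, [-0.015, 0, 0], 0], [0.0, [-0.015, 0, 0], 0], [0.0, [-0.015, 0, 0], 0]]}}

```text
time: 4.87
position: [0.5241, 0.0422, 0.0399]
orientation: [-0.135, 0.991, -0.0, 0.0]
wrist_force: [-1.3, -0.9, 6.3]
gripper_width: 0.0001
gripper_force: 3.2
```

```bash
cat > q.py <<'E'
from bench import r,capture
from h import *
c=capture("side"); H=cv2.cvtColor(c["color"],cv2.COLOR_RGB2HSV).astype(int)
h,s,v=H[...,0],H[...,1],H[...,2]
S=r.read_state(); u=np.array([.963,.2698]); n=np.array([-.2698,.963]); p=S["position"][:2]*1000
print(S["time"],"along",u@p,"lat",n@p,"z",S["position"][2],"F along,lat,z",u@S["wrist_force"][:2],n@S["wrist_force"][:2],S["wrist_force"][2])
import pickle
im=c["color"][140:240,190:340,::-1]; cv2.imwrite("pics/%s.png"%__import__("sys").argv[1],cv2.resize(im,None,fx=4,fy=4,interpolation=cv2.INTER_CUBIC))
m=(h>=3)&(h<=17)&(s>190)&(v>90); m[:150]=0;m[225:]=0;m[:,:200]=0;m[:,330:]=0
k=np.argwhere(m); print("orange cols",np.percentile(k[:,1],[1,99]),len(k))
E
python3 q.py e1
```

```text
4.9167 along 516.0864128933051 lat -100.78741617572007 z 0.03993635632599908 F along,lat,z -0.8374815192948678 1.4419593986389825 6.501448120822325
orange cols [238.   279.07] 194
```

View pics/e1.png

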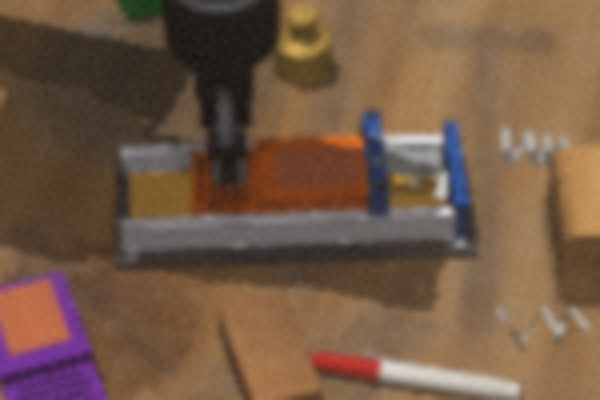

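The nose is right at the bridge (368,165), the fingers are on the tread at (228,180), and the carrier is following. I'll press slightly deeper and go on.

In the tool's units: -0.014 m / 0.8 = -0.0175, -0.012 m / 0.8 = -0.015.

Emit:
{"api": "servo_tool", "payload": {"moves": [[0.0, [0, 0, 0.0009], 0], [0.0, [-0.0025, 0, 0.0009], 0], [0.0, [-0.005, 0, 0.0009], 0], [0.0, [-0.0075, 0, 0.0009], 0], [0.0, [-0.01, 0, 0.0009], 0], [0.0, [-0.0125, 0, 0.0009], 0], [0.0, [-0.015, 0, 0.0009], 0], [0.0, [-0.0175, 0, 0.0009], 0]]}}

```text
time: 5.58
position: [0.5373, 0.0458, 0.0392]
orientation: [-0.135, 0.991, -0.0, -0.0]
wrist_force: [-2.2, -0.0, 6.2]
gripper_width: 0.0001
gripper_force: 3.4
```

In the tool's units: -0.012 m / 0.8 = -0.015, -0.01 m / 0.8 = -0.0125.

Emit:
{"api": "servo_tool", "payload": {"moves": [[0.0, [-0.0025, 0, 0], 0], [0.0, [-0.005, 0, 0], 0], [0.0, [-0.0075, 0, 0], 0], [0.0, [-0.01, 0, 0], 0], [0.0, [-0.0125, 0, 0], 0], [0.0, [-0.015, 0, 0], 0], [0.0, [-0.015, 0, 0], 0], [0.0, [-0.015, 0, 0], 0]]}}

```text
time: 6.25
position: [0.5492, 0.0491, 0.0393]
orientation: [-0.135, 0.991, -0.0, 0.0]
wrist_force: [-1.0, 0.2, 6.8]
gripper_width: 0.0002
gripper_force: 3.4
```

```bash
python3 q.py e2
```

```text
6.3 along 542.0948795605754 lat -100.8720082269288 z 0.039290295670999946 F along,lat,z -0.49321835412460974 0.5548357494095022 7.229578450904965
orange cols [248.   289.56] 145
```

View pics/e2.png

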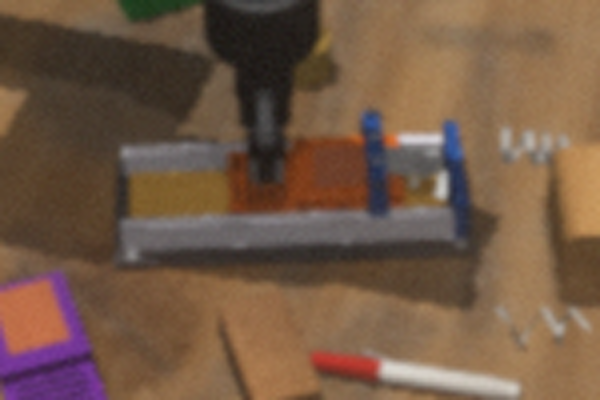

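The nose is through the bridge, at about (405,190). Continuing into the drag leaf and towards the stop.

In the tool's units: -0.016 m / 0.8 = -0.02, -0.014 m / 0.8 = -0.0175.

Emit:
{"api": "servo_tool", "payload": {"moves": [[0.0, [-0.0025, 0, 0], 0], [0.0, [-0.005, 0, 0], 0], [0.0, [-0.0075, 0, 0], 0], [0.0, [-0.01, 0, 0], 0], [0.0, [-0.0125, 0, 0], 0], [0.0, [-0.015, 0, 0], 0], [0.0, [-0.0175, 0, 0], 0], [0.0, [-0.02, 0, 0], 0]]}}

```text
time: 6.97
position: [0.5633, 0.0533, 0.0386]
orientation: [-0.135, 0.991, -0.0, -0.001]
wrist_force: [-4.9, -2.5, 3.7]
gripper_width: 0.0002
gripper_force: 3.7
```

In the tool's units: -0.012 m / 0.8 = -0.015, -0.01 m / 0.8 = -0.0125.

Emit:
{"api": "servo_tool", "payload": {"moves": [[0.0, [-0.0025, 0, 0], 0], [0.0, [-0.005, 0, 0], 0], [0.0, [-0.0075, 0, 0], 0], [0.0, [-0.01, 0, 0], 0], [0.0, [-0.0125, 0, 0], 0], [0.0, [-0.015, 0, 0], 0], [0.0, [-0.015, 0, 0], 0], [0.0, [-0.015, 0, 0], 0]]}}

```text
time: 7.63
position: [0.576, 0.0567, 0.0389]
orientation: [-0.135, 0.991, 0.0, -0.0]
wrist_force: [-3.0, -0.7, 2.0]
gripper_width: 0.0002
gripper_force: 2.6
```

```bash
python3 q.py e3
```

```text
7.6833 along 569.9964343365981 lat -100.81784858117794 z 0.0388964617180462 F along,lat,z -2.8233987840178676 1.0270052036229367 2.490655393276948
orange cols [255.   295.82] 119
```

View pics/e3.png

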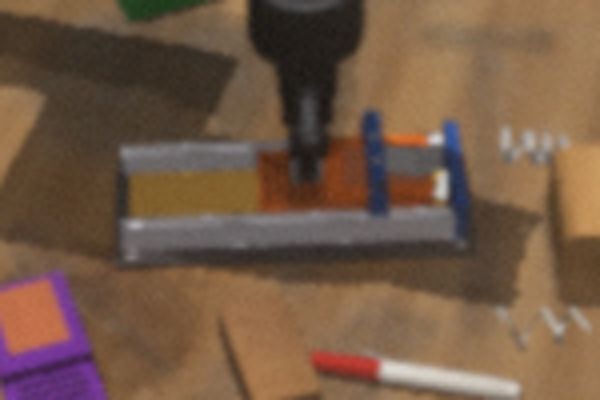

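The carrier slipped until the step met the fingers. The nose is now about 10 mm short of the stop. Pressing slightly more and closing in.

In the tool's units: -0.008 m / 0.8 = -0.01, -0.007 m / 0.8 = -0.0088.

Emit:
{"api": "servo_tool", "payload": {"moves": [[0.0, [0, 0, 0.0008], 0], [0.0, [-0.0013, 0, 0.0013], 0], [0.0, [-0.0025, 0, 0.0013], 0], [0.0, [-0.005, 0, 0.0013], 0], [0.0, [-0.0063, 0, 0.0013], 0], [0.0, [-0.0088, 0, 0.0013], 0], [0.0, [-0.01, 0, 0.0013], 0], [0.0, [-0.01, 0, 0.0013], 0]]}}

```text
time: 8.35
position: [0.5842, 0.0588, 0.0381]
orientation: [-0.135, 0.991, -0.0, 0.0]
wrist_force: [-2.0, -1.3, 3.8]
gripper_width: -0.0
gripper_force: 3.6
```

In the tool's units: -0.003 m / 0.8 = -0.0038, -0.0025 m / 0.8 = -0.0031.

Emit:
{"api": "servo_tool", "payload": {"moves": [[0.0, [-0.0006, 0, 0], 0], [0.0, [-0.0013, 0, 0], 0], [0.0, [-0.0019, 0, 0], 0], [0.0, [-0.0025, 0, 0], 0], [0.0, [-0.0031, 0, 0], 0], [0.0, [-0.0038, 0, 0], 0], [0.0, [-0.0038, 0, 0], 0], [0.0, [-0.0038, 0, 0], 0]]}}

```text
time: 9.02
position: [0.5867, 0.0596, 0.0381]
orientation: [-0.135, 0.991, -0.0, 0.0]
wrist_force: [-3.8, -0.9, 5.2]
gripper_width: -0.0002
gripper_force: 4.0
```

```bash
python3 q.py e4
```

```text
9.0667 along 581.0503391190973 lat -100.90274267341289 z 0.0380780017496258 F along,lat,z -3.9697600188574205 0.24565626280381087 5.366791951950019
orange cols [259. 300.] 110
```

Emit:
{"api": "servo_tool", "payload": {"moves": [[0.0, [-0.0006, 0, 0], 0], [0.0, [-0.0013, 0, 0], 0], [0.0, [-0.0019, 0, 0], 0], [0.0, [-0.0025, 0, 0], 0], [0.0, [-0.0031, 0, 0], 0], [0.0, [-0.0038, 0, 0], 0], [0.0, [-0.0038, 0, 0], 0], [0.0, [-0.0038, 0, 0], 0]]}}

```text
time: 9.73
position: [0.5877, 0.0599, 0.038]
orientation: [-0.135, 0.991, -0.0, -0.002]
wrist_force: [-12.7, -5.1, 12.0]
gripper_width: -0.0003
gripper_force: 8.9
```

```bash
python3 q.py e5
```

```text
9.7833 along 582.0890436335053 lat -100.89593258378389 z 0.03804573760507954 F along,lat,z -12.19310203650937 -1.2270466117096028 11.4743613935726
orange cols [260. 301.] 122
```

View pics/e5.png

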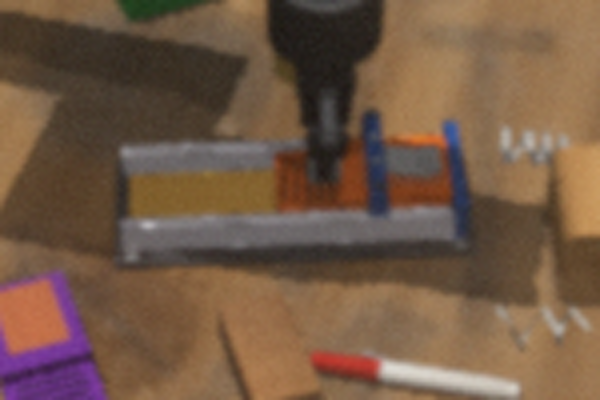

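The nose is against the stop, at (447,185): only 1 mm moved of 3 mm commanded, and the push rose to 12 N. I'll confirm with a little more push, relax it while still pressing, then lift straight up.

In the tool's units: -0.001 m / 0.8 = -0.0013, -0.0005 m / 0.8 = -0.0006.

Emit:
{"api": "servo_tool", "payload": {"moves": [[0.0, [-0.0006, 0, 0], 0], [0.0, [-0.0013, 0, 0], 0], [0.0, [-0.0013, 0, 0], 0], [0.0, [-0.0013, 0, 0], 0], [0.0, [-0.0013, 0, 0], 0], [0.0, [-0.0013, 0, 0], 0], [0.0, [-0.0013, 0, 0], 0], [0.0, [-0.0013, 0, 0], 0]]}}

```text
time: 10.45
position: [0.5877, 0.0599, 0.038]
orientation: [-0.134, 0.991, -0.001, -0.003]
wrist_force: [-15.2, -5.4, 15.0]
gripper_width: -0.0003
gripper_force: 11.7
```

In the tool's units: -0.03 m / 0.8 = -0.0375, 0.001 m / 0.8 = 0.0013.

Emit:
{"api": "servo_tool", "payload": {"moves": [[0.0, [0.0013, 0, 0], 0], [0.0, [0.0025, 0, 0], 0], [0.0, [0.0025, 0, -0.0025], 0], [0.0, [0.0025, 0, -0.0063], 0], [0.0, [0.0025, 0, -0.01], 0], [0.0, [0.0025, 0, -0.015], 0], [0.0, [0.0025, 0, -0.025], 0], [0.0, [0.0025, 0, -0.0375], 0]]}}

```text
time: 11.12
position: [0.5892, 0.0603, 0.0686]
orientation: [-0.135, 0.991, 0.0, 0.001]
wrist_force: [-0.7, 0.0, -0.3]
gripper_width: 0.0001
gripper_force: 0.0
```

In the tool's units: -0.15 m / 0.8 = -0.1875, -0.14 m / 0.8 = -0.175.

Emit:
{"api": "servo_tool", "payload": {"moves": [[0.0, [0, 0, -0.025], 0], [0.0, [0, 0, -0.0625], 0], [0.0, [0.025, 0, -0.1], 0], [0.0, [0.0625, 0, -0.125], 0], [0.0, [0.1, 0, -0.15], 0], [0.0, [0.1375, 0, -0.175], 0], [0.0, [0.1625, 0, -0.1875], 0], [0.0, [0.175, 0, -0.1875], 0]]}}

```text
time: 11.78
position: [0.453, 0.0224, 0.2217]
orientation: [-0.135, 0.991, -0.001, 0.003]
wrist_force: [0.4, 0.1, 0.3]
gripper_width: 0.0002
gripper_force: 0.0
```

```bash
python3 - <<'E'
from bench import r,capture
from h import *
ims=[]
for n,(y,x) in (("top",(150,180)),("side",(140,190))):
    ims.append(cv2.resize(capture(n)["color"][y:y+100,x:x+150,::-1],None,fx=3,fy=3,interpolation=cv2.INTER_CUBIC))
cv2.imwrite("pics/f.png",np.vstack(ims))
s=r.read_state();print(s["position"],s["wrist_force"])
E
```

```text
[0.45337049 0.02257081 0.21921905] [ 0.63586543 -0.27879264  0.25769178]
```

View pics/f.png

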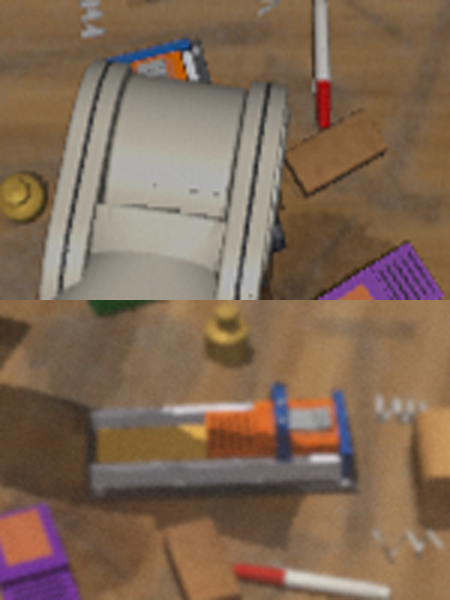

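The carrier's nose is at the end stop under the bridge and leaf (side crop, 340,430). The brass weight, emery block and marker are in place, and the arm is clear.

```bash
python3 -c "
from bench import r
print(r.job_done())"
```

```text
the job is handed in; nothing more can be done
None
```

The carrier was pressed down, slid under the bridge and drag spring to the end stop (it stopped moving as the push rose to about 16 N), and released; in the last picture it is still home, the other items look unmoved, the arm is clear, and the job was handed in about 12 s in.

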